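# Turn a drawer front over onto the routing board

### The job

The wooden drawer front lies rebated side down on the worktop in front of the routing board (the thin board with a fence along its back). Push one long side of the drawer front squarely up against the board's low front edge and keep pushing until it tips up on that side and turns over onto the board, rebated side up; then push it on across the board until it sits flush along the back fence, wholly on the board. Work with the fingertips only: never lift the drawer front clear of what it rests on, and leave the other things on the worktop where they are.

Things in the scene. Friction and masses are not known exactly. Their poses are not given: they have to be found in the camera images.
- routing_board: Fixed wooden board 260 (x) x 140 (y) x 12 mm, a fence strip 20 mm wide along its back. Origin: centre of its underside, on the worktop; x runs along the fence, y from front edge to fence, z up. Upper face at z = 12 mm. Turned up to 0.15 rad from the world axes; the front edge faces the robot's right (world -y).
- board_front (a point): Middle of the board's front edge (a 12 mm step above the worktop), at its upper corner: board y = -70 mm, z = 12 mm. Axes as the board's.
- board_fence (a point): Middle of the foot of the fence's face, on the board's upper face: board y = +50 mm, z = 12 mm. The fence rises 18 mm above this. Axes as the board's.
- front_mid (a point): Centre of the loose wooden drawer front, 75 (its x) x 160 (its y) x 18 mm (its z), 0.14 kg. Its rim is rebated: above the middle plane a 9 mm lip stands out 10 mm on all four sides of the 55 x 140 x 9 mm core, which is underneath at the start. z is up at the start, down once turned over. Starts flat, centre 145 to 220 mm before the board's centre, long sides within 0.35 rad of the front edge.
- front_side_a (a point): Middle of the drawer front's long side at its x = +37.5 mm, half-way up its thickness.
- front_side_b (a point): Middle of the drawer front's other long side, at its x = -37.5 mm, half-way up its thickness.
- pencil: Bystander: red pencil 180 mm long lying behind the fence. Origin: centre of its underside.
- nut: Bystander: steel collet nut, 27 x 31 x 38 mm, standing beyond the far end of the drawer front. Origin: centre of its underside.
- tape: Bystander: roll of masking tape, 100 mm across, 24 mm high, lying near the right edge of the worktop. Origin: centre of its underside.
- spanner: Bystander: flat steel spanner 200 mm long, 6 mm thick, lying at the far right. Origin: centre of its underside.
- front: The same drawer front; origin at the centre of the face that is underneath at the start, axes as front_mid.

How it is judged:
By the outcome, as a careful person would: the job done as asked, in the order asked, and still so for the second after the job is handed in, with the robot touching nothing.
It also fails if it takes over 46 s, if anything falls off the work surface, if the arm or the gripper's body presses on something with over 40 N, if the wrist force passes 120 N, or if a joint passes its speed limit or range.

### The arm

A 7-joint arm with a two-finger parallel gripper is mounted at the origin on a cart in front of the work surface, level with it; the furniture and walls round the work are solid. World frame = base frame: x ahead of the robot, y to its left, z up, the work surface at z = 0. Lengths are in mm, angles in rad, forces in N, time in s.
With the tool pointing down it reaches from about 400 to 750 mm from the base axis. Payload 19.5 kg.
Tool frame: the origin (TCP) lies at the very end of the fingers, on their centre line; the grasp point (between the pads) lies r.pinch_z behind it (r.pinch_z is the distance from the TCP to the grasp point, in mm); z points along the fingers, y is the line along which they close (so a half turn about z gives the same grasp; the last joint's range is limited). The gripper opens to 85 mm and grips with 20 to 120 N. Pads are 22 mm wide; open, the fingers measure 114 mm over their backs; the gripper's body (76 mm by 85 mm) begins 54 mm behind the grasp point. The pads swing forward as they close: fully open they stand 13 mm farther back than shut.
Start: joints at [-1.303, 0.707, -0.028, 1.485, 0.022, 0.951, -0.075], TCP at [175.287, 547.603, 231.268] pointing down, gripper open.
Joint ranges: [-2.71, 2.71], [-0.32, 2.16], [-1.57, 1.52], [0, 2.45], [-1.46, 4.6], [0, 2.02], [-2.83, 2.83]. Speed limits (rad/s): [1.89, 1.89, 2.57, 2.57, 3.01, 3.01, 3.01].

### API

Orientations are given as a unit quaternion [x, y, z, w].
In Python, from bench import status, grab_frame, r, finder gives the robot as it stands. The module is installed in compiled form; this text tells all that it offers.
- The arm moves only by the tool drive_tool, never from a script. Its argument "motion" is a list that holds one entry, the list of rows, each a list of 7 numbers: the turn, a rotation vector about the tool's x, y, z in rad, then the shift along the tool's x, y, z in m, then the opening, from 0 (shut) to 1 (fully open). A call has 1 to 8 rows; each row shifts and turns the commanded pose from where the row before left it, along the tool's axes as they then stand; what a row does not reach is not made up. A row lasts 1/8 s, in which the tool goes at most 62.5 mm and 10.7 degrees, less where a joint would pass 70% of its speed; a pose out of reach is approached as far as the arm can. A call is refused whole if a number of a shift passes 0.0625 or a number of a turn 0.188, either way. A call with a gripper value outside its range is refused whole. The fingers move at their own pace and stop on an object; "grip_force" is the grip in N (left out, the last holds). Time passes only in rows, so rows that do not move let the fingers close. It gives the time, the measured TCP pose, the force, the opening and the grip force at its end, in the units of the state.
- status.read_state(): the state, without advancing time (a new reading comes with each control period).
- grab_frame(name): name is "scene" or "top" or "wrist"; returns a dict with "frame" (384x512x3 uint8, red, green, blue), "depth" (384x512 float32, mm along the optical axis (not along the pixel's ray), 0 where there is no reading), "fx", "fy", "cx", "cy" (pixels), "R" (3x3) and "t" (3): a world point X has camera coordinates R X + t. Camera axes: x right, y down, z forward; pixel columns grow to the right and rows downward; lengths in mm; the calibration is good to about 2 mm. A picture is of the moment at which its call begins.
- r.hand_in(): hands the job in; it is judged then, once.
Trained networks look in a picture, given as the dict that the camera call returned (one of the last four; its "shot" number tells which), for a name from the list of things; names that differ only in an ending like _2 or _b are one class to them, and where a whole thing is asked for, a point or a joint stands for the part that bears it (a point fixed in the world has none). Each returns a list of dicts, best first, with "p" (0 to 1); they miss things now and then, are a little off and sometimes report something else, mostly with a low value. They report only what shows in the picture. A call takes as long as a camera call.
- finder.regions_of(picture, query): "mask" (384x512 bool, what is visible of it) and "rect" ([left, top, right, bottom] in pixels, round what is visible of it).
- finder.tip_of(picture, query): "position" ([row, column] in pixels: a listed point, or the origin of a listed thing).
The state is a dict: "time_s": time; "joint_pos": joint angles; "joint_velocities": joint speeds; "joint_efforts": joint torques, N m; "ee_pos": TCP position; "tool_rot": TCP orientation; "wrist_force": force on the tool from outside, world axes, zero at the start; "ft_torque": the same for the moment, N m; "width": finger opening in mm; "grip_force": force on a finger pad.
Only numpy, scipy, OpenCV 4.12 (cv2) and the standard library are available. Lean on these libraries where they do the work, as an engineer would, in place of code of your own. Each camera call takes 0.05 s, during which the arm holds its last target. There are 200 camera calls.

## Working session

There is one attempt and no reset: what is moved stays moved. The work goes in short steps, Python scripts to look and compute and a tool call to move; the robot and the scene stay as the last step left them, time stands still between calls to the robot, and variables do not carry over. Pictures are saved under pics/ and viewed, at most 10 in all, crops included, and the job is handed in when it is done.

Besides the shell and the picture viewer there is one more tool, called after "Request:" as name(argument=value, ...) on one line, values as JSON. drive_tool: Moves the arm, as the interface text tells. Its arguments: {"type":"object","properties":{"motion":{"type":"array"},"grip_force":{"type":"number"}},"required":["motion"]}

```bash
mkdir -p pics; cat > h.py <<'E'
import numpy as np, cv2
from bench import status, grab_frame, r, finder
from scipy.spatial.transform import Rotation as Ro
def cloud(p):
    v,u=np.mgrid[0:384,0:512]; z=p['depth'].astype(float)
    c=np.stack([(u-p['cx'])/p['fx']*z,(v-p['cy'])/p['fy']*z,z],-1)
    w=(c-p['t'])@np.asarray(p['R']); w[z==0]=np.nan
    return w
def rect(pts):
    (c,s,a)=cv2.minAreaRect(pts[:,:2].astype(np.float32)); return np.round(c,1),np.round(s,1),round(a,2)
def save(p,n): cv2.imwrite('pics/'+n,p['frame'][:,:,::-1])
E
cat > a.py <<'E'
from h import *
s=status.read_state(); print(s['time_s'],s['ee_pos'],s['tool_rot'],s['width'],r.pinch_z)
P=[]
for n in('scene','top'):
    p=grab_frame(n); w=cloud(p); P.append(p['frame'][:,:,::-1])
    for q in('routing_board','front','nut','tape','spanner','pencil'):
        L=finder.regions_of(p,q)
        if not L: print(n,q,'none'); continue
        x=w[L[0]['mask']]; x=x[~np.isnan(x[:,0])]
        print(n,q,round(L[0]['p'],2),L[0]['rect'],len(x),'z',np.round(np.percentile(x[:,2],[5,50,95]),1),*rect(x))
    for q in('board_front','board_fence','front_mid','front_side_a','front_side_b'):
        for d in finder.tip_of(p,q)[:2]:
            i,j=np.round(d['position']).astype(int); print(n,q,round(d['p'],2),i,j,np.round(w[i,j],1))
cv2.imwrite('pics/a1.png',cv2.resize(np.hstack(P),(800,300)))
cv2.imwrite('pics/a2.png',P[1])
E
python3 a.py
```

```text
0.0 [175.22344547 547.40119157 230.87437469] [ 1.54263865e-01  9.88029558e-01 -4.99134016e-04 -5.64885898e-05] 85.67298064968853 18.700000000000003
scene routing_board 0.66 [126.5, 169.6, 242.4, 227.9] 3521 z [ 4.3 12.9 30.6] [539.8 146.4] [207.2 282.4] 82.93
scene front 0.74 [202.8, 202.8, 281.6, 245.1] 1616 z [ 2.4 18.3 19.5] [507.9 -72.2] [109.1 185.2] 74.27
scene nut 0.42 [253.2, 178.6, 268.6, 194.7] 141 z [ 1.5 15.3 38.4] [690.6   5.1] [110.3  26. ] 33.01
scene tape 0.87 [300.2, 242.8, 359.7, 292.7] 1770 z [ 2.  19.1 25. ] [ 456.2 -295.3] [126.2  98.5] 42.03
scene spanner 0.68 [312.5, 189.3, 395.7, 213.1] 488 z [0.7 5.7 7.2] [ 753.7 -232.3] [194.4  66.2] 88.91
scene pencil none
scene board_front 0.56 206 203 [510.3  49.7   8.8]
scene board_fence 0.82 190 177 [536.6 164.1  12.4]
scene front_mid 0.95 222 244 [488.6 -88.2  18.3]
scene front_side_a 0.79 229 253 [ 478.1 -119.    16.3]
scene front_side_a 0.57 219 232 [484.8 -58.6  18.4]
scene front_side_b 0.79 229 253 [ 478.1 -119.    16.3]
scene front_side_b 0.57 219 232 [484.8 -58.6  18.4]
top routing_board 0.74 [165.7, 166.1, 239.7
[... 265 characters left out ...]

top tape 0.76 [349.8, 227.2, 392.6, 268.7] 719 z [ 4.  22.1 25.2] [ 449.5 -300.8] [95.4 98. ] 14.58
top spanner 0.86 [297.3, 132.0, 372.6, 144.8] 567 z [0.5 4.5 6.9] [ 731.2 -228.9] [ 45.3 192.8] 8.95
top pencil 0.78 [157.6, 192.3, 173.1, 259.4] 312 z [4.2 7.  9.8] [512.  212.7] [ 15.  162.3] 84.66
top board_front 0.62 224 225 [514.8  62.2  10.1]
top board_front 0.45 221 202 [523.2 121.    8.6]
top board_fence 0.77 217 186 [533.7 161.9  10.2]
top front_mid 0.66 230 280 [497.7 -77.1  13.5]
top front_side_a 0.81 225 270 [510.4 -52.   15.4]
top front_side_a 0.64 239 296 [ 474.7 -116.6   14.6]
top front_side_b 0.81 225 270 [510.4 -52.   15.4]
top front_side_b 0.64 239 296 [ 474.7 -116.6   14.6]
```

View pics/a1.png

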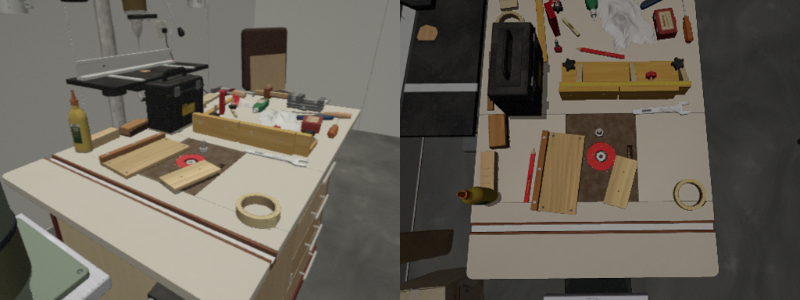

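The overview shows the board on the left, at about (555,170) in the right half of the picture. The drawer front is at about (620,180), and a red disc lies between them at about (600,155). I'll look closer at that disc and measure the board and front more exactly.

```bash
cat > b.py <<'E'
from h import *
p=grab_frame('top'); w=cloud(p)
f=finder.regions_of(p,'front')[0]['mask']; b=finder.regions_of(p,'routing_board')[0]['mask']
k=np.ones((3,3),np.uint8)
for m in (f,b):
    m=cv2.morphologyEx(m.astype(np.uint8),cv2.MORPH_OPEN,k)>0
    x=w[m]; x=x[~np.isnan(x[:,0])]; print(rect(x),len(x),x[:,:2].mean(0))
for (i,j) in [(198,256),(190,256),(198,248),(205,262),(172,255)]: print(i,j,np.round(w[i,j],1),p['frame'][i,j])
# fence face pts
x=w[b]; x=x[~np.isnan(x[:,0])]; t=x[x[:,2]>25]; print('fence',rect(t))
cv2.imwrite('pics/b.png',cv2.resize(p['frame'][120:300,80:320,::-1],(800,600),interpolation=cv2.INTER_CUBIC))
E
python3 b.py
```

```text
(array([492.1, -82.7]), array([ 76.4, 160.6]), 73.9) 1889 [490.29732053 -82.72055455]
(array([527.2, 121.1]), array([151. , 266.9]), 83.27) 5830 [522.46428646 119.11577713]
198 256 [584.4 -17.5  -7.8] [48 40 36]
190 256 [604.4 -17.7  -0.8] [148  28  31]
198 248 [583.5   3.4  -2. ] [150  41  42]
205 262 [566.2 -33.1 -11.8] [65 39 29]
172 255 [648.5 -15.6  17.4] [94 92 87]
fence (array([532.8, 176.5]), array([ 20.8, 258.5]), 83.46)
```

View pics/b.png

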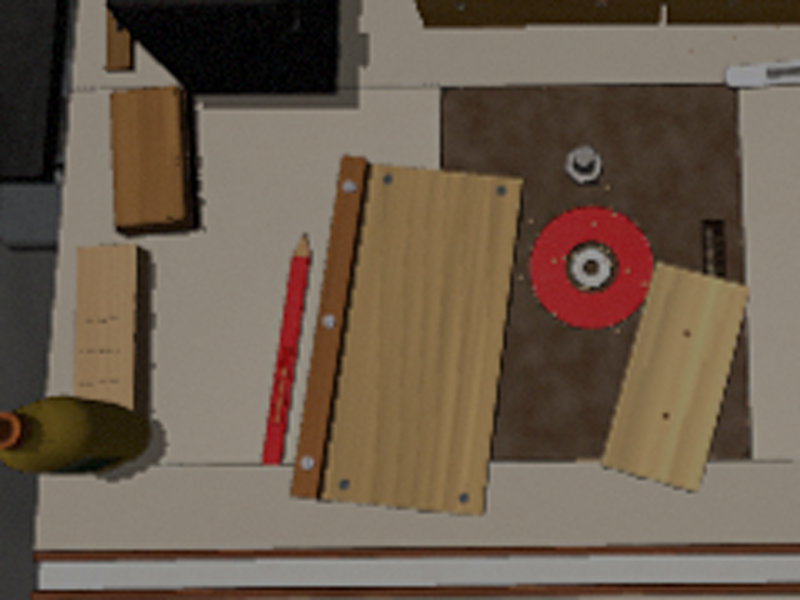

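The red disc is an insert plate flush with the worktop (measured z at or below 0), so it isn't an obstacle. The nut is at (648,-15), outside the path. The board's centre is about (526,118) at yaw -0.115. The front's centre is (492,-83) at yaw -0.281.

```bash
cat > plan.py <<'E'
from h import *
import sys,json
# way: list of (x,y,z,yaw,tilt,open,nrows)
def pose(yaw,tilt):
    c,s=np.cos(yaw),np.sin(yaw)
    return Ro.from_matrix(np.array([[-s,c,0],[c,s,0],[0,0,-1.]]))*Ro.from_euler('y',tilt)
def plan(ways,pos=None,rot=None):
    s=status.read_state(); P=np.array(s['ee_pos']) if pos is None else pos; Q=Ro.from_quat(s['tool_rot']) if rot is None else rot
    # P: measured TCP; yaw/tilt absolute
    rows=[]
    for (x,y,z,yaw,tilt,o,n) in ways:
        T=np.array([x,y,z]); G=pose(yaw,tilt); P0,Q0=P.copy(),Q; dv=(Q0.inv()*G).as_rotvec()
        for i in range(1,n+1):
            Pi=P0+(T-P0)*i/n; Qi=Q0*Ro.from_rotvec(dv*i/n)
            rv=np.round((Q.inv()*Qi).as_rotvec(),3); d=np.round(Q.inv().apply(Pi-P)/1000,4)
            rows.append([*map(float,rv),*map(float,d),o]); P=P+Q.apply(d*1000); Q=Q*Ro.from_rotvec(rv)
    for k in range(0,len(rows),8): print(json.dumps(rows[k:k+8]))
if __name__=='__main__':
    s=status.read_state(); print('t',round(s['time_s'],2),'P',np.round(s['ee_pos'],1),'F',np.round(s['wrist_force'],1),s['width'])
    plan(eval(sys.argv[1]))
E
python3 plan.py "[(340,270,200,.6,0,1,6),(470,-60,170,-.281,0,1,7),(468,-165,60,-.281,.22,1,3)]"
```

```text
t 1.35 P [175.3 547.6 231.3] F [ 0.9 -0.2 -0.5] 85.53851531345501
[[-0.0, 0.0, 0.11, -0.0403, -0.0357, 0.0052, 1], [-0.0, 0.0, 0.11, -0.0439, -0.0311, 0.0052, 1], [-0.0, 0.0, 0.11, -0.047, -0.026, 0.0052, 1], [-0.0, 0.0, 0.111, -0.0497, -0.0207, 0.0053, 1], [-0.0, 0.0, 0.11, -0.0516, -0.0151, 0.0052, 1], [-0.0, 0.0, 0.11, -0.053, -0.0094, 0.0052, 1], [-0.0, 0.0, 0.126, -0.0494, -0.0113, 0.0043, 1], [-0.0, 0.0, 0.126, -0.0504, -0.005, 0.0043, 1]]
[[-0.0, 0.0, 0.126, -0.0507, 0.0014, 0.0043, 1], [-0.0, 0.0, 0.125, -0.05, 0.0078, 0.0043, 1], [-0.0, 0.0, 0.126, -0.0487, 0.0139, 0.0042, 1], [-0.0, 0.0, 0.126, -0.0466, 0.0199, 0.0043, 1], [-0.0, 0.0, 0.126, -0.0437, 0.0257, 0.0043, 1], [0.0, 0.073, -0.0, -0.0338, 0.0091, 0.0367, 1], [0.0, 0.074, -0.0, -0.0364, 0.009, 0.0341, 1], [0.0, 0.073, -0.0, -0.0388, 0.0091, 0.0313, 1]]
```

Request:
drive_tool(motion=[[[0,0,0.11,-0.04,-0.036,0.005,1],[0,0,0.11,-0.044,-0.031,0.005,1],[0,0,0.11,-0.047,-0.026,0.005,1],[0,0,0.11,-0.05,-0.021,0.005,1],[0,0,0.11,-0.052,-0.015,0.005,1],[0,0,0.11,-0.053,-0.009,0.005,1],[0,0,0.126,-0.049,-0.011,0.004,1],[0,0,0.126,-0.05,-0.005,0.004,1]]])

```text
time_s: 2.35
ee_pos: [378.2, 174.7, 193.3]
tool_rot: [0.575, 0.818, 0.0, 0.0]
wrist_force: [1.5, 0.6, 0.0]
width: 85.4
grip_force: 0.0
```

Request:
drive_tool(motion=[[[0,0,0.126,-0.051,0.001,0.004,1],[0,0,0.126,-0.05,0.008,0.004,1],[0,0,0.126,-0.049,0.014,0.004,1],[0,0,0.126,-0.047,0.02,0.004,1],[0,0,0.126,-0.044,0.026,0.004,1],[0,0.073,0,-0.034,0.009,0.036,1],[0,0.074,0,-0.036,0.009,0.034,1],[0,0.073,0,-0.038,0.009,0.031,1]]])

```text
time_s: 3.35
ee_pos: [469.9, -157.6, 73.7]
tool_rot: [0.795, 0.599, 0.081, -0.061]
wrist_force: [2.2, -0.5, -1.1]
width: 85.6
grip_force: 0.0
```

```bash
python3 plan.py "[(468,-165,22,-.281,.22,1,3),(468,-165,8,-.281,.22,1,5)]"
```

```text
t 3.35 P [ 469.9 -157.6   73.7] F [ 2.2 -0.5 -1.1] 85.59256385924604
[[-0.0, 0.006, 0.001, -0.006, 0.0001, 0.0164, 1], [-0.001, 0.005, 0.0, -0.006, 0.0001, 0.0163, 1], [0.0, 0.006, 0.001, -0.0062, 0.0001, 0.0163, 1], [0.0, 0.0, -0.0, -0.0006, -0.0, 0.0027, 1], [0.0, 0.0, -0.0, -0.0006, -0.0, 0.0028, 1], [0.0, 0.0, -0.0, -0.0006, -0.0, 0.0027, 1], [0.0, 0.0, -0.0, -0.0006, -0.0, 0.0027, 1], [0.0, 0.0, -0.0, -0.0007, -0.0, 0.0027, 1]]
```

Request:
drive_tool(motion=[[[0,0,0,-0.006,0,0.016,1],[0,0,0,-0.006,0,0.016,1],[0,0,0,0,0,0,1],[0,0,0,0,0,0,1]]])

```text
time_s: 3.85
ee_pos: [468.5, -160.9, 41.3]
tool_rot: [0.794, 0.599, 0.079, -0.061]
wrist_force: [1.2, -0.1, -0.4]
width: 85.3
grip_force: 0.0
```

```bash
cat > c.py <<'E'
from h import *
p=grab_frame('wrist'); w=cloud(p); save(p,'c.png')
s=status.read_state(); R=Ro.from_quat(s['tool_rot']).as_matrix(); P=np.array(s['ee_pos'])
t=(w-P)@R   # tool coords
m=(np.abs(t[...,2])<60)&(w[...,2]>5)
for sg in (-1,1):
    q=t[m&(sg*t[...,1]>38)&(sg*t[...,1]<62)&(np.abs(t[...,0])<14)]
    print(sg,len(q), np.round(np.nanmax(q,0),1) if len(q) else '', np.round(np.nanmin(q,0),1) if len(q) else '')
print(P,s['tool_rot'])
E
python3 c.py
```

```text
-1 2864 [ 14.  -40.8 -12.5] [-11.2 -61.9 -60. ]
1 2828 [ 14.   62.  -13.1] [-11.4  41.7 -60. ]
[ 468.47736605 -161.17445998   41.39965167] [ 0.79423633  0.59935796  0.07928946 -0.060596  ]
```

View pics/c.png

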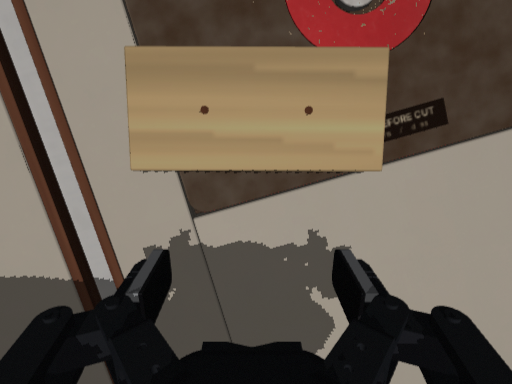

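```bash
python3 plan.py "[(469,-162,-7,-.281,.2,1,4),(479.3,-126,-8.5,-.281,.2,1,4),(496,-50,-8.5,-.115,.2,1,8)]"
```

```text
t 3.9 P [ 468.5 -161.2   41.4] F [ 0.6  0.2 -0.2] 85.5599742784417
[[-0.0, 0.0, 0.001, -0.0026, 0.0002, 0.0118, 1], [-0.001, 0.0, 0.0, -0.0025, 0.0002, 0.0119, 1], [-0.0, 0.0, 0.001, -0.0026, 0.0002, 0.0118, 1], [-0.001, 0.0, 0.001, -0.0025, 0.0002, 0.0118, 1], [0.0, 0.0, -0.0, 0.0091, -0.0, 0.0022, 1], [0.0, 0.0, -0.0, 0.0091, -0.0001, 0.0023, 1], [0.0, 0.0, -0.0, 0.0091, 0.0, 0.0022, 1], [0.0, 0.0, -0.0, 0.0091, -0.0, 0.0022, 1]]
[[0.004, 0.0, -0.02, 0.0095, -0.0006, 0.0019, 1], [0.004, 0.0, -0.021, 0.0095, -0.0005, 0.002, 1], [0.004, 0.0, -0.02, 0.0095, -0.0002, 0.0019, 1], [0.005, 0.0, -0.02, 0.0096, -0.0, 0.0019, 1], [0.004, 0.0, -0.021, 0.0095, 0.0002, 0.002, 1], [0.004, 0.0, -0.02, 0.0095, 0.0003, 0.0019, 1], [0.004, 0.0, -0.02, 0.0095, 0.0006, 0.0019, 1], [0.004, 0.0, -0.021, 0.0095, 0.0008, 0.0019, 1]]
```

Request:
drive_tool(motion=[[[0,0,0,-0.0025,0,0.0118,1],[0,0,0,-0.0025,0,0.0118,1],[0,0,0,-0.0025,0,0.0118,1],[0,0,0,-0.0025,0,0.0118,1],[0,0,0,0.009,0,0.0022,1],[0,0,0,0.009,0,0.0022,1],[0,0,0,0.009,0,0.002,1],[0,0,0,0.007,0,0.0015,1]]])

```text
time_s: 4.9
ee_pos: [477.6, -128.0, -8.3]
tool_rot: [0.795, 0.599, 0.079, -0.061]
wrist_force: [0.1, -0.1, 0.1]
width: 85.4
grip_force: 0.0
```

```bash
python3 plan.py "[(496,-50,-8.5,-.115,.2,1,8)]"
```

```text
t 4.9 P [ 477.6 -128.    -8.3] F [ 0.1 -0.1  0.1] 85.43057119463045
[[0.004, -0.0, -0.02, 0.0098, -0.0005, 0.002, 1], [0.004, -0.0, -0.02, 0.0098, -0.0002, 0.002, 1], [0.004, -0.0, -0.02, 0.0098, -0.0001, 0.002, 1], [0.003, -0.0, -0.02, 0.0098, 0.0001, 0.0021, 1], [0.004, -0.0, -0.021, 0.0098, 0.0004, 0.002, 1], [0.004, -0.0, -0.02, 0.0098, 0.0005, 0.002, 1], [0.004, -0.0, -0.02, 0.0098, 0.0008, 0.002, 1], [0.004, -0.0, -0.02, 0.0098, 0.0009, 0.002, 1]]
```

Request:
drive_tool(motion=[[[0.004,0,-0.02,0.0098,0,0.002,1],[0.004,0,-0.02,0.0098,0,0.002,1],[0.004,0,-0.02,0.0098,0,0.002,1],[0.004,0,-0.02,0.0098,0,0.002,1],[0.004,0,-0.02,0.0098,0,0.002,1],[0.004,0,-0.02,0.0098,0.001,0.002,1],[0.004,0,-0.02,0.0098,0.001,0.002,1],[0.004,0,-0.02,0.0098,0.001,0.002,1]]])

```text
time_s: 5.9
ee_pos: [496.9, -50.4, -8.7]
tool_rot: [0.743, 0.662, 0.074, -0.067]
wrist_force: [0.0, -0.2, 0.5]
width: 85.2
grip_force: 0.5
```

```bash
cat > d.py <<'E'
from h import *
p=grab_frame('wrist'); w=cloud(p); save(p,'d.png')
g=grab_frame('scene'); cv2.imwrite('pics/ds.png',cv2.resize(g['frame'][130:290,90:330,::-1],(720,480),interpolation=cv2.INTER_CUBIC))
L=finder.regions_of(p,'front'); print(len(L))
x=w[L[0]['mask']]; x=x[~np.isnan(x[:,0])]; x=x[(x[:,2]>14)&(x[:,2]<24)]; print(L[0]['p'],rect(x))
E
python3 d.py; python3 plan.py "[(499,-30,-8.5,-.115,.2,1,6)]"
```

```text
1
0.57 (array([505.9,  -6.4]), array([ 76.4, 160.9]), 83.4)
t 6.05 P [496.8 -50.5  -8.7] F [0.5 0.7 0.4] 85.51586014509978
[[-0.0, -0.0, -0.0, 0.0034, -0.0, 0.0007, 1], [-0.001, -0.0, -0.0, 0.0033, -0.0001, 0.0006, 1], [0.0, -0.0, -0.0, 0.0034, 0.0, 0.0007, 1], [-0.0, -0.0, -0.0, 0.0034, -0.0, 0.0006, 1], [-0.0, -0.001, -0.001, 0.0033, -0.0001, 0.0007, 1], [-0.001, 0.0, 0.0, 0.0034, 0.0, 0.0006, 1]]
```

View pics/d.png

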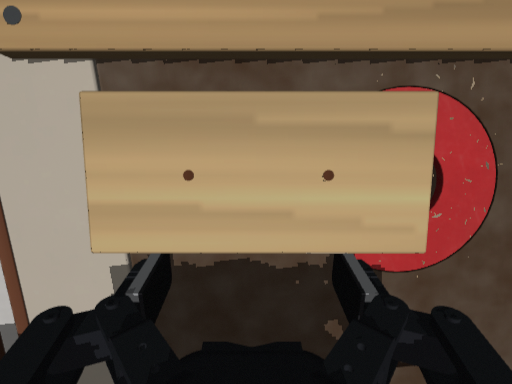

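The view shows the front at about (90-435, 92-252), square to the board edge at about row 50, with both fingertips behind its near side. The remaining gap is about 18 mm.

Request:
drive_tool(motion=[[[0,0,0,0.004,0,0.0008,1],[0,0,0,0.004,0,0.0008,1],[0,0,0,0.004,0,0.0008,1],[0,0,0,0.004,0,0.0008,1],[0,0,0,0.002,0,0.0004,1],[0,0,0,0.002,0,0.0004,1]]])

```text
time_s: 6.8
ee_pos: [499.1, -31.7, -8.7]
tool_rot: [0.744, 0.661, 0.074, -0.067]
wrist_force: [-2.9, -13.2, 2.0]
width: 85.3
grip_force: 6.7
```

Request:
drive_tool(motion=[[[0,0,0,0.001,0,0.0002,1],[0,0,0,0.001,0,0.0002,1]]])

```text
time_s: 7.05
ee_pos: [499.2, -31.5, -8.7]
tool_rot: [0.744, 0.661, 0.073, -0.066]
wrist_force: [-4.9, -21.7, 5.9]
width: 85.3
grip_force: 11.2
```

Request:
drive_tool(motion=[[[0,0,0,0.0006,0,-0.003,1],[0,0,0,0.0006,0,-0.003,1],[0,0,0,0.0008,0,-0.003,1]]])

```text
time_s: 7.42
ee_pos: [499.1, -31.2, 0.4]
tool_rot: [0.744, 0.661, 0.073, -0.066]
wrist_force: [-2.7, -17.9, 0.9]
width: 85.7
grip_force: 8.5
```

```bash
cat > e.py <<'E'
from h import *
import sys
g=grab_frame('scene'); w=cloud(g); cv2.imwrite('pics/%s.png'%sys.argv[1],cv2.resize(g['frame'][130:290,90:330,::-1],(720,480),interpolation=cv2.INTER_CUBIC))
bc=np.array([526.5,118,0]); bx=np.array([.9934,-.1148,0]); by=np.array([.1148,.9934,0])
L=finder.regions_of(g,'front')
if L:
    x=w[L[0]['mask']]; x=x[~np.isnan(x[:,0])]-bc; Y,Z,X=x@by,x[:,2],x@bx
    k=np.abs(X+6)<85
    print(L[0]['p'],'profile: z by board-y bin')
    for y in range(-200,60,10):
        m=k&(Y>=y)&(Y<y+10)
        if m.sum()>8: print(y,m.sum(),np.round(np.percentile(Z[m],[5,50,95]),0))
s=status.read_state(); print(s['time_s'],np.round(s['ee_pos'],1),np.round(s['wrist_force'],1))
E
python3 e.py e1
```

```text
0.57 profile: z by board-y bin
-150 126 [19. 24. 28.]
-140 112 [ 9. 26. 27.]
-130 80 [18. 25. 26.]
-120 69 [19. 24. 25.]
-110 49 [17. 23. 24.]
-100 51 [16. 22. 22.]
-90 55 [14. 20. 21.]
-80 41 [16. 19. 20.]
7.525 [499.2 -31.2   0.6] [ -4.  -17.5   1.2]
```

View pics/e1.png

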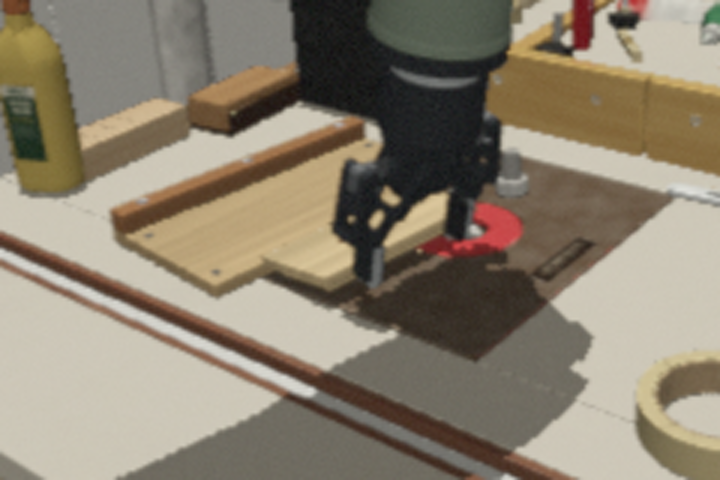

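The near side has lifted about 9 mm with the far side against the board edge, and the fingertips are holding it at about (370,270) and (465,215). I'll continue on an arc about the board edge.

```bash
cat > arc.py <<'E'
import numpy as np,sys,json
from scipy.spatial.transform import Rotation as Ro
t0,t1,a0,a1,n,ins0,ins1=map(float,sys.argv[1:]); n=int(n)
def tcp(th,a,ins):
    K=np.array([-75*np.cos(th)-3*np.sin(th),75*np.sin(th)-3*np.cos(th)])
    f=np.array([np.cos(a),np.sin(a)]); z=np.array([np.sin(a),-np.cos(a)])
    return K+ins*z-11*f+13*z, f, z
rows=[]
L=[(np.radians(t0+(t1-t0)*i/n),a0+(a1-a0)*i/n,ins0+(ins1-ins0)*i/n) for i in range(n+1)]
for p,q in zip(L,L[1:]):
    A,f,z=tcp(*p);B,_,_=tcp(*q); d=B-A; rows.append([0,round(q[1]-p[1],3),0,round(d@f/1000,4),0,round(d@z/1000,4),1])
print(tcp(*L[0])[0]+[-70,12],tcp(*L[-1])[0]+[-70,12])
for k in range(0,n,8): print(json.dumps(rows[k:k+8]))
E
python3 arc.py 8 60 .2 .6 14 4 5
```

```text
[-152.09097819    0.6206839 ] [-109.01320345   54.38479701]
[[0, 0.029, 0, 0.0021, 0, -0.0042, 1], [0, 0.029, 0, 0.0025, 0, -0.0041, 1], [0, 0.029, 0, 0.0029, 0, -0.0038, 1], [0, 0.029, 0, 0.0033, 0, -0.0036, 1], [0, 0.029, 0, 0.0037, 0, -0.0033, 1], [0, 0.029, 0, 0.004, 0, -0.003, 1], [0, 0.029, 0, 0.0043, 0, -0.0027, 1], [0, 0.029, 0, 0.0046, 0, -0.0023, 1]]
[[0, 0.029, 0, 0.0048, 0, -0.0019, 1], [0, 0.029, 0, 0.005, 0, -0.0015, 1], [0, 0.029, 0, 0.0052, 0, -0.0011, 1], [0, 0.029, 0, 0.0053, 0, -0.0006, 1], [0, 0.029, 0, 0.0053, 0, -0.0002, 1], [0, 0.029, 0, 0.0054, 0, 0.0003, 1]]
```

Model matches the measured TCP to 1 mm (−151.3, 0.6). First four rows, then check the force.

Request:
drive_tool(motion=[[[0,0.029,0,0.0021,0,-0.0042,1],[0,0.029,0,0.0025,0,-0.0041,1],[0,0.029,0,0.0029,0,-0.0038,1],[0,0.029,0,0.0033,0,-0.0036,1]]])

```text
time_s: 8.02
ee_pos: [500.0, -24.7, 18.4]
tool_rot: [0.739, 0.656, 0.116, -0.104]
wrist_force: [-5.3, -19.8, 5.8]
width: 85.4
grip_force: 10.3
```

```bash
python3 e.py e2
```

```text
0.71 profile: z by board-y bin
-150 34 [38. 40. 45.]
-140 213 [26. 39. 45.]
-130 52 [24. 40. 42.]
-120 49 [22. 36. 38.]
-110 43 [15. 31. 34.]
-100 50 [ 3. 27. 31.]
-90 39 [ 8. 24. 27.]
-80 34 [13. 20. 23.]
8.125 [500.  -24.8  18.5] [ -5.2 -18.6   6.6]
```

Request:
drive_tool(motion=[[[0,0.029,0,0.0037,0,-0.0033,1],[0,0.029,0,0.004,0,-0.003,1],[0,0.029,0,0.0043,0,-0.0027,1],[0,0.029,0,0.0046,0,-0.0023,1],[0,0.029,0,0.0048,0,-0.0019,1]]])

```text
time_s: 8.75
ee_pos: [501.9, -9.9, 38.8]
tool_rot: [0.728, 0.646, 0.17, -0.151]
wrist_force: [-9.4, -25.1, 18.4]
width: 85.5
grip_force: 15.3
```

```bash
python3 e.py e3
```

```text
0.57 profile: z by board-y bin
-130 271 [44. 52. 64.]
-120 61 [33. 39. 54.]
-110 55 [23. 30. 45.]
-100 51 [15. 21. 38.]
-90 31 [11. 22. 31.]
-80 17 [ 0. 14. 23.]
8.85 [501.9  -9.9  38.8] [ -8.9 -24.3  18.8]
```

View pics/e3.png

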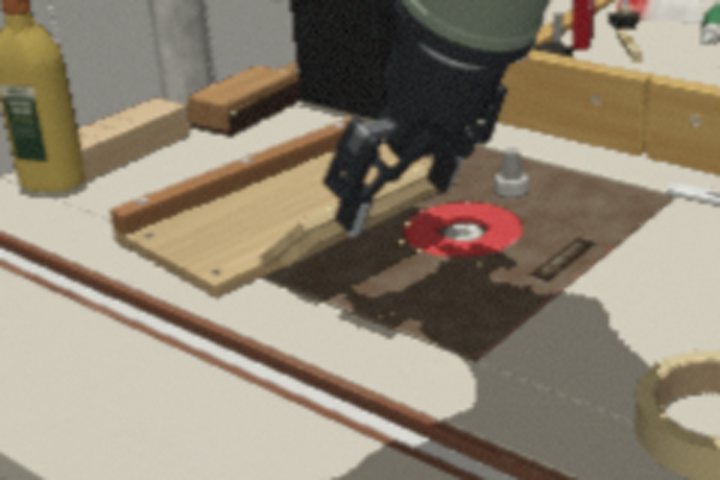

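The front is at about 40°, with the tips under its rebate at about (350,225) and (440,185). I'll ease the squeeze slightly and carry on.

Request:
drive_tool(motion=[[[0,0.029,0,0.0044,0,-0.003,1],[0,0.029,0,0.0052,0,-0.0013,1],[0,0.029,0,0.0053,0,-0.0008,1],[0,0.029,0,0.0053,0,-0.0004,1]]])

```text
time_s: 9.35
ee_pos: [503.8, 8.5, 53.5]
tool_rot: [0.716, 0.637, 0.213, -0.191]
wrist_force: [-0.4, -0.8, -0.8]
width: 85.6
grip_force: 0.2
```

```bash
python3 e.py e4; python3 arc.py 57 97 .58 .7 10 5 5
```

```text
0.84 profile: z by board-y bin
-120 184 [54. 63. 75.]
-110 317 [38. 51. 77.]
-100 225 [22. 31. 54.]
-90 101 [16. 20. 43.]
-80 32 [ 1. 16. 29.]
-70 11 [-0.  2.  6.]
9.45 [503.7   8.1  53.3] [-0.2 -1.4 -0.6]
[-112.70059762   52.18178449] [-60.65478339  65.95301547]
[[0, 0.012, 0, 0.0055, 0, 0.0001, 1], [0, 0.012, 0, 0.0054, 0, 0.0006, 1], [0, 0.012, 0, 0.0054, 0, 0.001, 1], [0, 0.012, 0, 0.0053, 0, 0.0014, 1], [0, 0.012, 0, 0.0052, 0, 0.0018, 1], [0, 0.012, 0, 0.005, 0, 0.0022, 1], [0, 0.012, 0, 0.0048, 0, 0.0026, 1], [0, 0.012, 0, 0.0046, 0, 0.003, 1]]
[[0, 0.012, 0, 0.0044, 0, 0.0033, 1], [0, 0.012, 0, 0.0041, 0, 0.0036, 1]]
```

Request:
drive_tool(motion=[[[0,0.012,0,0.0055,0,0.001,1],[0,0.012,0,0.0055,0,0.001,1],[0,0.012,0,0.0055,0,0.001,1],[0,0.012,0,0.0053,0,0.0014,1]]])

```text
time_s: 9.95
ee_pos: [506.2, 28.9, 62.1]
tool_rot: [0.711, 0.632, 0.23, -0.205]
wrist_force: [0.4, -0.3, -0.4]
width: 85.3
grip_force: 0.1
```

```bash
python3 e.py e5
```

```text
0.83 profile: z by board-y bin
-100 665 [39. 59. 80.]
-90 408 [21. 33. 82.]
-80 73 [13. 27. 49.]
10.05 [506.2  28.9  62.1] [ 0.1 -1.5  1. ]
```

View pics/e5.png

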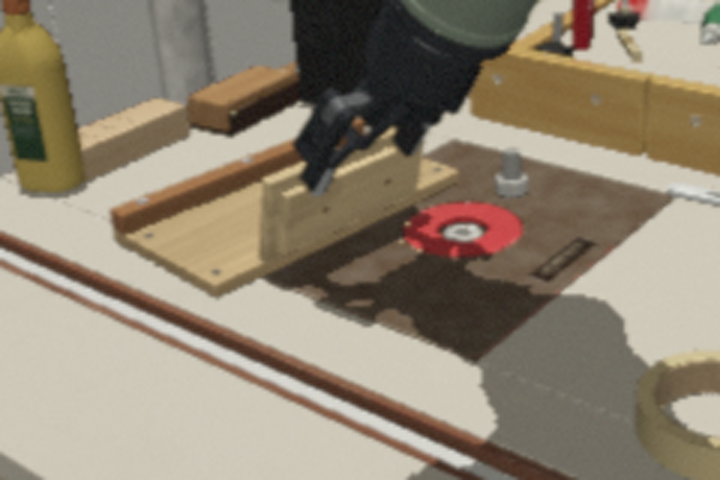

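The front is almost upright on the board edge, with its top at about (265-415, 150-185) and the fingers behind it. I'll keep pushing forward.

Request:
drive_tool(motion=[[[0,0,0,0.0048,0,0.0035,1],[0,0,0,0.0048,0,0.0035,1],[0,0,0,0.0048,0,0.0035,1],[0,0,0,0.0048,0,0.0035,1],[0,0,0,0.0048,0,0.0035,1]]])

```text
time_s: 10.68
ee_pos: [510.0, 58.7, 62.8]
tool_rot: [0.711, 0.633, 0.23, -0.205]
wrist_force: [0.7, 0.0, -1.1]
width: 85.5
grip_force: 0.0
```

```bash
python3 e.py e6
```

```text
0.9 profile: z by board-y bin
-80 367 [18. 33. 42.]
-70 580 [22. 45. 56.]
-60 381 [42. 62. 73.]
-50 108 [52. 72. 77.]
-40 104 [68. 76. 81.]
10.775 [509.6  58.7  62. ] [-0.7  0.1  0.1]
```

Request:
drive_tool(motion=[[[0,0,0,0.0048,0,0.0035,1],[0,0,0,0,0,0,1],[0,0,0,0,0,0,1]]])

```text
time_s: 11.15
ee_pos: [510.3, 63.8, 61.7]
tool_rot: [0.711, 0.632, 0.229, -0.205]
wrist_force: [-0.0, -0.4, 0.0]
width: 85.4
grip_force: 0.0
```

```bash
python3 e.py e7
```

```text
0.57 profile: z by board-y bin
-70 220 [13. 18. 22.]
-60 287 [21. 25. 31.]
-50 132 [19. 31. 32.]
-40 129 [19. 30. 32.]
-30 125 [19. 30. 32.]
-20 117 [21. 31. 32.]
-10 108 [20. 30. 32.]
0 24 [18. 22. 31.]
11.25 [510.3  63.7  61.7] [-0.4  0.4 -0.9]
```

View pics/e7.png

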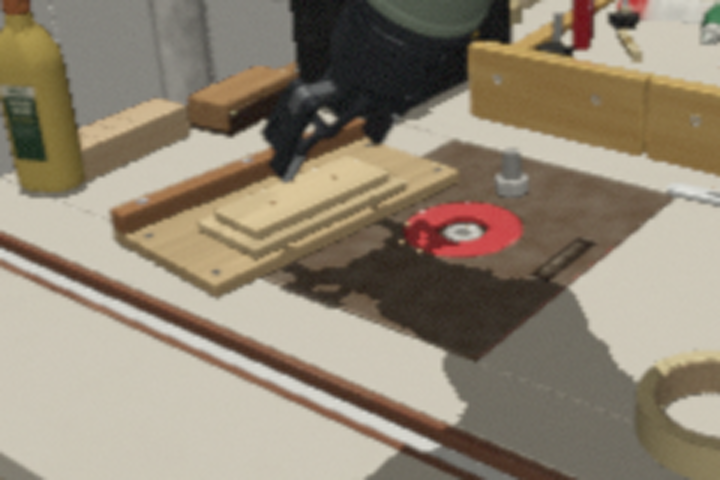

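It has turned over and lies flat on the board with the rebate up, at about (200-405, 160-255). Next I'll bring the tips behind its near side and push it to the fence.

```bash
python3 plan.py "[(504,-5,85,-.115,.0,1,5),(508,12,3,-.115,0,1,3)]"
```

```text
t 11.25 P [510.3  63.7  61.7] F [-0.4  0.4 -0.9] 85.54631167774019
[[-0.0, -0.125, -0.0, -0.0085, 0.0003, -0.0118, 1], [-0.001, -0.125, -0.001, -0.0098, 0.0004, -0.0108, 1], [0.0, -0.125, -0.0, -0.0112, 0.0003, -0.0093, 1], [-0.0, -0.125, -0.001, -0.0122, 0.0004, -0.008, 1], [-0.0, -0.125, -0.0, -0.0131, 0.0003, -0.0063, 1], [-0.0, -0.0, -0.0, 0.0058, 0.0007, 0.0273, 1], [-0.0, -0.0, -0.0, 0.0058, 0.0007, 0.0274, 1], [-0.0, -0.0, -0.0, 0.0057, 0.0006, 0.0273, 1]]
```

Request:
drive_tool(motion=[[[0,-0.125,0,-0.0085,0,-0.0118,1],[0,-0.125,0,-0.01,0,-0.011,1],[0,-0.125,0,-0.0112,0,-0.009,1],[0,-0.125,0,-0.0122,0,-0.008,1],[0,-0.125,0,-0.013,0,-0.006,1],[0,0,0,0.003,0,0.027,1],[0,0,0,0.003,0,0.027,1],[0,0,0,0.003,0,0.02,1]]])

```text
time_s: 12.25
ee_pos: [503.0, 4.5, 9.6]
tool_rot: [0.747, 0.665, -0.001, -0.001]
wrist_force: [0.9, -0.1, 0.7]
width: 85.6
grip_force: 0.0
```

```bash
cat > f.py <<'E'
from h import *
import sys
bc=np.array([526.5,118,0]); bx=np.array([.9934,-.1148,0]); by=np.array([.1148,.9934,0])
p=grab_frame('wrist'); w=cloud(p); save(p,sys.argv[1]+'.png')
L=finder.regions_of(p,'front')
for d in L[:1]:
    x=w[d['mask']]; x=x[~np.isnan(x[:,0])]; x=x[(x[:,2]>16)&(x[:,2]<36)]-bc
    print(d['p'],rect(np.c_[x@bx,x@by]),'y range',np.percentile(x@by,[1,99]))
x=(w-bc).reshape(-1,3); X,Y,Z=x@bx,x@by,x[:,2]
t=(Z>26)&(Z<36)&(Y>40)&(Y<85)&(np.abs(X)<130); print('fence top y',np.percentile(Y[t],[2,98]) if t.sum()>50 else t.sum())
E
python3 f.py f1; python3 plan.py "[(509,20,1,-.115,0,1,2),(515.5,75,1,-.115,0,1,8)]"
```

```text
0.77 (array([ -5.9, -29. ]), array([161. ,  67.9]), 0.02) y range [-61.86895329   1.82422258]
fence top y 0
t 12.35 P [502.4   4.5   9.1] F [-0.2  0.2 -0. ] 85.75852906400023
[[-0.002, -0.0, -0.001, 0.0081, 0.0024, 0.0041, 1], [-0.002, -0.0, -0.0, 0.008, 0.0023, 0.004, 1], [-0.0, -0.0, -0.0, 0.0069, 0.0, 0.0, 1], [-0.0, -0.0, -0.0, 0.0069, 0.0, 0.0, 1], [-0.0, -0.0, -0.0, 0.007, 0.0001, 0.0, 1], [-0.0, -0.0, -0.0, 0.0069, -0.0, 0.0, 1], [-0.0, -0.0, -0.0, 0.0069, 0.0, 0.0, 1], [-0.0, -0.0, -0.0, 0.0069, 0.0, 0.0, 1]]
[[-0.0, -0.0, -0.0, 0.007, 0.0001, 0.0001, 1], [-0.0, -0.0, -0.0, 0.0069, -0.0, -0.0, 1]]
```

View pics/f1.png

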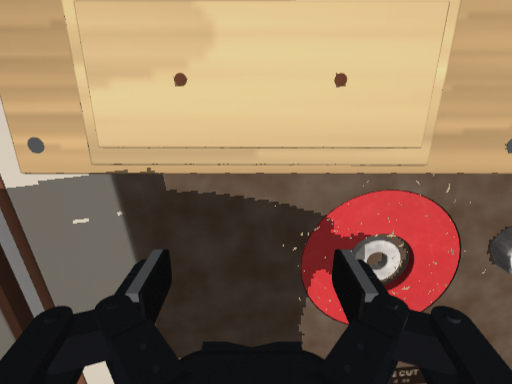

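The front lies square on the board: its near lip is at about row 163 and the board's edge at row 173. The fingers are behind it.

Request:
drive_tool(motion=[[[0,0,0,0.008,0.002,0.0035,1],[0,0,0,0.008,0.002,0.0035,1],[0,0,0,0.007,0,0,1],[0,0,0,0.007,0,0,1],[0,0,0,0.007,0,0,1],[0,0,0,0.007,0,0,1],[0,0,0,0.007,0,0,1],[0,0,0,0.007,0,0,1]]])

```text
time_s: 13.35
ee_pos: [514.0, 61.8, 3.6]
tool_rot: [0.747, 0.665, -0.0, -0.001]
wrist_force: [0.0, -0.7, 1.5]
width: 85.5
grip_force: 0.7
```

```bash
python3 f.py f2; python3 plan.py "[(516,79,2,-.115,0,1,6)]"
```

```text
0.67 (array([-6.2, -8.9]), array([ 74.9, 160.6]), 89.91) y range [-44.21811733  28.0873146 ]
fence top y [50.37273813 58.43117772]
t 13.45 P [514.   62.4   3.6] F [ 0.5 -0.1 -0.3] 85.31598966708631
[[-0.0, -0.0, -0.0, 0.0028, 0.0, 0.0003, 1], [-0.001, -0.0, -0.0, 0.0028, 0.0, 0.0002, 1], [0.0, -0.0, -0.0, 0.0028, 0.0, 0.0003, 1], [-0.0, -0.001, -0.0, 0.0027, 0.0, 0.0003, 1], [-0.0, 0.0, -0.0, 0.0028, 0.0001, 0.0002, 1], [-0.001, 0.0, -0.0, 0.0028, -0.0, 0.0003, 1]]
```

Request:
drive_tool(motion=[[[0,0,0,0.004,0,0,1],[0,0,0,0.004,0,0,1],[0,0,0,0.004,0,0,1],[0,0,0,0.004,0,0,1],[0,0,0,0.003,0,0,1],[0,0,0,0.0015,0,0,1],[0,0,0,0.0015,0,0,1]]])

```text
time_s: 14.32
ee_pos: [516.5, 83.3, 3.6]
tool_rot: [0.747, 0.665, -0.0, -0.001]
wrist_force: [0.7, -2.3, -0.9]
width: 85.8
grip_force: 1.3
```

Request:
drive_tool(motion=[[[0,0,0,0.001,0,0,1],[0,0,0,0.001,0,0,1],[0,0,0,0,0,0,1]]])

```text
time_s: 14.7
ee_pos: [516.6, 83.5, 3.6]
tool_rot: [0.747, 0.664, -0.001, -0.0]
wrist_force: [-1.7, -10.8, 0.8]
width: 85.8
grip_force: 5.6
```

The front is bearing on the fence with 11 N. I'll back off, lift away and check.

Request:
drive_tool(motion=[[[0,0,0,-0.006,0,0,1],[0,0,0,-0.015,0,0,1],[0,0,0,-0.02,0,-0.02,1],[0,0,0,-0.01,0,-0.05,1],[0,0,0,0,0,-0.05,1],[0,0,0,0,0,0,1]]])

```text
time_s: 15.45
ee_pos: [512.1, 33.7, 126.5]
tool_rot: [0.747, 0.665, 0.002, 0.001]
wrist_force: [-0.0, 0.6, -0.4]
width: 85.5
grip_force: 0.0
```

```bash
python3 f.py g1; python3 e.py g2
```

```text
0.71 (array([-5.9, 13.1]), array([ 74.8, 159.8]), 89.95) y range [-23.26262782  48.9101157 ]
fence top y [50.23061846 64.06719274]
0.81 profile: z by board-y bin
-30 211 [14. 19. 22.]
-20 270 [21. 26. 31.]
-10 130 [20. 31. 32.]
0 109 [19. 31. 32.]
10 113 [20. 31. 32.]
20 111 [20. 30. 32.]
30 92 [20. 30. 32.]
40 22 [18. 22. 29.]
15.65 [510.5  34.2 122.7] [-0.6  0.2 -0.3]
```

View pics/g1.png

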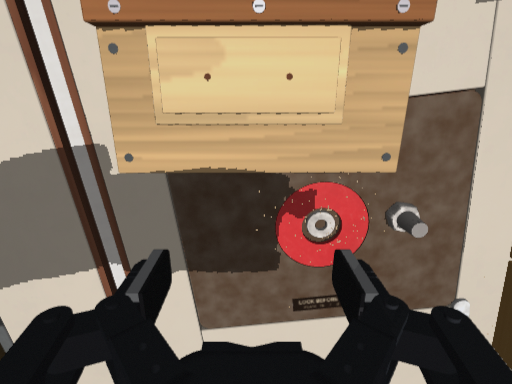

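The front lies rebated side up at about (147-350, 25-123), flush along the fence at row 25 and wholly on the board. The nut stands untouched at (405,220).

```bash
python3 -c "
from bench import r
print(r.hand_in())"
```

```text
the job is handed in; nothing more can be done
None
```

The drawer front was tipped over the board's front edge and now lies rebated side up, flush along the back fence and wholly on the board; I handed the job in at about 16 s of the 46 s allowed.

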